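# Stand up and square a leaning row of plates in its rack

### The arm

A 6-joint arm with a two-finger parallel gripper is mounted at the origin on a cart in front of the work surface, level with it; the furniture and walls round the work are solid. World frame = base frame: x ahead of the robot, y to its left, z up, the work surface at z = 0. Lengths are in m, angles in rad, forces in N, time in s.
With the tool pointing down it reaches from about 0.3 to 0.825 m from the base axis. Payload 5.4 kg.
Tool frame: the origin (TCP) lies at the very end of the fingers, on their centre line; the grasp point (between the pads) lies 19 mm behind it; z points along the fingers, x is the direction in which the jaws open and shut, and the axes are right-handed (so a half turn about z gives the same grasp; the last joint's range is limited). The gripper opens to 92 mm and grips with 3 to 60 N. Pads are 20 mm wide; open, the fingers measure 128 mm over their backs; the gripper's body (75 mm by 189 mm) begins 69 mm behind the grasp point.
Start: joints at [0.902, 0.158, 1.597, -0, 1.386, -0.21], TCP at [0.255, 0.516, 0.215] pointing down, gripper open.
Joint ranges: [-2.91, 2.91], [-0.94, 2.29], [0.18, 2.7], [-1.29, 4.43], [0.17, 2.64], [-3, 3]. Speed limits (rad/s): [2.57, 2.57, 3.14, 3.14, 3.14, 3.14].

### API

Orientations are given as a 3x3 rotation matrix whose columns are the frame's x, y, z axes.
In Python, from bench import get_obs, grab_frame, job gives the robot as it stands. The module is installed in compiled form; this text tells all that it offers.
- The arm moves only by the shell command python3 -m creep 'ROWS' [OPENING] [FORCE]. ROWS is JSON, a list of rows, each a list of 2 entries, a list of its own where there are three numbers: the shift along the tool's x, y, z in cm, then the turn about the tool's z in degrees. A call has 1 to 20 rows; each row shifts and turns the pose as measured when the row begins, along the tool's axes as they then stand; what a row does not reach is not made up. A row lasts 1/12 s, in which the tool goes at most 41.7 mm and 7.16 degrees, less where a joint would pass 70% of its speed; a pose out of reach is approached as far as the arm can. A call is refused whole if a number of a shift passes 4.17 or a number of a turn 7.16, either way. A call with a gripper value outside its range is refused whole. OPENING is the finger opening in cm, from 0 to 9.19, set as the call begins (- or left out, the last holds). The fingers move at their own pace and stop on an object; FORCE is the grip in N (left out, the last holds). Time passes only in rows, so rows that do not move let the fingers close. It gives the time, the measured TCP pose, the force and the opening at its end, in the units of the state.
- get_obs(): the state, without advancing time (a new reading comes with each control period).
- grab_frame(name): name is "scene" or "top" or "wrist"; returns a dict with "color" (384x512x3 uint8, red, green, blue), "mtx" (3x3 intrinsics, pixels), "R" (3x3) and "t" (3): a world point X has camera coordinates R X + t; the wrist camera has in their place "T_tool_cam" (4x4, takes a point from camera to tool coordinates, whose origin is the TCP and whose axes are the tool frame's). Camera axes: x right, y down, z forward; pixel columns grow to the right and rows downward; lengths in m; the calibration is good to about 2 mm. A picture is of the moment at which its call begins: read the wrist's pose just before it. There is no depth.
- job.finish_job(): hands the job in, once; it reports no verdict.
The state is a dict: "t": time; "joint_pos": joint angles; "qd": joint speeds; "tau": joint torques, N m; "eef_pos": TCP position; "tool_rot": TCP orientation; "wrist_force": force on the tool from outside, world axes, zero at the start; "wrist_torque": the same for the moment, N m; "gripper_width": finger opening in m.
Only numpy, scipy, OpenCV 4.12 (cv2) and the standard library are available. Lean on these libraries where they do the work, as an engineer would, in place of code of your own. Each camera call takes 0.05 s, during which the arm holds its last target. There are 200 camera calls.

### The job

The four aluminium plates in the rack have slumped: push the row fully upright against the backstop and slide all four plates sideways until their ends are square against the side fence. Then set the steel end stop on the rack, tall face touching the middle of the front plate and foot pointing away from the plates, so that the row stays up. Do not knock any plate flat, and leave the wire spool and bottle where they are.

Things in the scene. Friction and masses are not known exactly. Their poses are not given: they have to be found in the camera images.
- rack_corner (a point): Inner corner of the grey metal rack (screwed to the bench), on top of its 8 mm base plate, where the backstop's face (plane x=0) meets the fence's face (plane y=0). z up; +x from the plates into the backstop, away from the robot; +y from the fence along the backstop. The base spans x -150 to 16, y -10 to 190 mm. The fence is 46 mm high, from x=-42 mm to the backstop.
- backstop_end (a point): Free end of the rack's backstop: the lower edge of its face, on the base, 110 mm along +y from rack_corner; axes as there. The backstop is 56 mm high above the base and 8 mm thick; plates squared to the fence stick out 30 mm past this end.
- plate_1: Aluminium spreader plate next to the backstop: 7 mm thick (its x), 140 mm wide (y), 60 mm high (z), 0.16 kg, loose; origin at its middle. At the start all four lean 10 to 21 degrees, tops toward the backstop, each on the one behind, feet toward the robot, ends 7 to 28 mm off the fence.
- plate_2: Second plate from the backstop, same as plate_1. Upright and touching, the row of four is 28 mm thick; 7 mm more per plate.
- plate_3: Third plate from the backstop, same as plate_1.
- plate_4: Front plate, nearest the robot, same as plate_1; its foot starts about 50 mm off the backstop. Pushed low on its face toward the backstop, it slides the whole row along, which rises together (about 4 N of friction in all).
- end_stop_center (a point): Dark steel end stop, loose, 0.6 kg: a tall block 40 mm deep (its x), 50 wide (y), 58 high, with a foot 26 long, 50 wide, 12 high at its -x side. The point is the tall block's centre, half-way up (29 mm above its underside); the tall flat face is 20 mm to its +x. Grasp across the 50 mm width from above. Starts upright on the bench left or right of the rack, +x roughly away from the robot.
- spool: grey wire spool with black flanges, standing, 73 x 65 mm, 51 mm high; bystander; origin under its centre
- bottle: white plastic bottle with cap, 63 mm across, 145 mm tall, upright; bystander; origin under its centre
Not all that is in view belongs to the job. Leave any pink look-alike of the plate_3 alone.

How it is judged:
By the outcome, as a careful person would: the job done as asked, in the order asked, and still so for the second after the job is handed in, with the robot touching nothing.
It also fails if it takes over 64 s, if anything falls off the work surface, if the arm or the gripper's body presses on something with over 40 N, if the wrist force passes 120 N, or if a joint passes its speed limit or range.

## Working session

There is one attempt and no reset: what is moved stays moved. The work goes in short steps, Python scripts to look and compute and a shell command to move; the robot and the scene stay as the last step left them, time stands still between calls to the robot, and variables do not carry over. Pictures are saved under pics/ and viewed, about 8 in all and at most 12, crops included, and the job is handed in when it is done.

```bash
mkdir -p pics; python3 - <<'E'
from bench import get_obs, grab_frame
import cv2,numpy as np,pickle
o=get_obs();print(o['t'],o['eef_pos'],np.round(o['tool_rot'],3).tolist(),o['gripper_width'])
F={}
for n in("scene","top"):
    f=grab_frame(n);F[n]=f;cv2.imwrite(f"pics/{n}0.png",cv2.resize(f['color'][:,:,::-1],(800,600),interpolation=cv2.INTER_CUBIC))
    print(n,np.round(-f['R'].T@f['t'],3),np.round(f['R'],3).tolist(),np.round(f['mtx'],1).tolist())
f=grab_frame("wrist");print(np.round(f['T_tool_cam'],3).tolist(),np.round(f['mtx'],1).tolist())
pickle.dump(F,open("F0.pkl","wb"))
E
```

```text
0.0 [0.25425729 0.51504782 0.21363059] [[0.443, 0.897, -0.001], [0.897, -0.443, -0.001], [-0.002, -0.0, -1.0]] 0.09207051084158774
scene [-0.151 -0.908  0.731] [[0.81, -0.586, 0.025], [-0.282, -0.427, -0.859], [0.514, 0.689, -0.511]] [[478.3, 0.0, 251.7], [0.0, 478.3, 190.2], [0.0, 0.0, 1.0]]
top [0.403 0.024 1.158] [[0.024, -1.0, 0.008], [-0.992, -0.025, -0.126], [0.126, -0.005, -0.992]] [[426.0, 0.0, 262.0], [0.0, 426.0, 181.4], [0.0, 0.0, 1.0]]
[[1.0, -0.0, 0.0, 0.0], [0.0, 0.962, 0.271, -0.076], [-0.001, -0.271, 0.962, -0.171], [0.0, 0.0, 0.0, 1.0]] [[313.0, 0.0, 257.1], [0.0, 313.0, 185.0], [0.0, 0.0, 1.0]]
```

View pics/scene0.png

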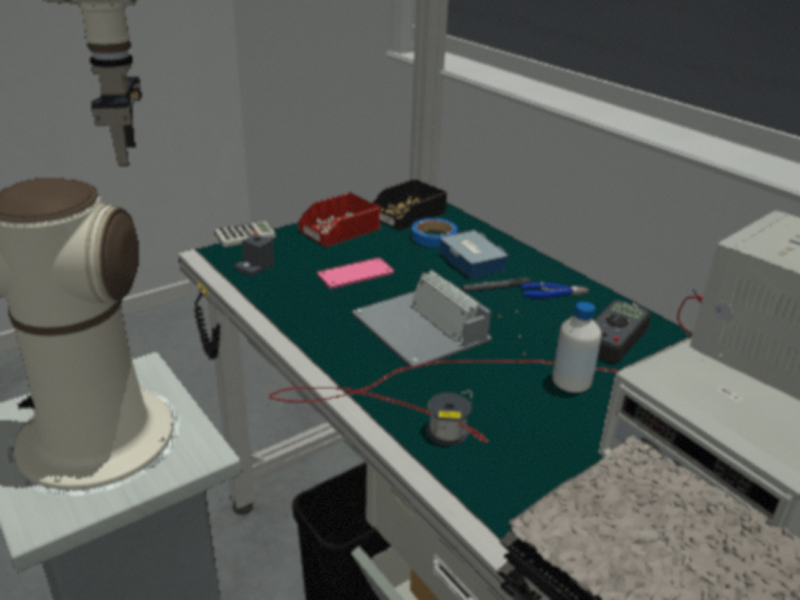

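View pics/top0.png

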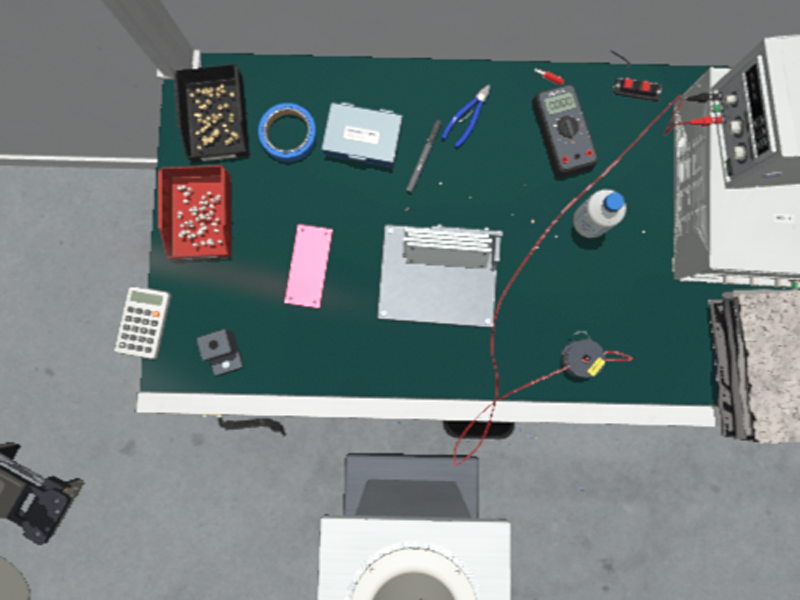

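The scene picture shows the rack at about (430,320), with plates leaning in it. The top picture (+x up, +y left) shows the rack at (380–497, 226–326) with its fence on the right at (497,248). The dark end stop is at (219,352), the pink decoy at (308,266), the spool at (583,358) and the bottle at (600,213). I'll enlarge the rack and the end stop.

```bash
python3 - <<'E'
import pickle,cv2,numpy as np
F=pickle.load(open("F0.pkl","rb"));c=F['top']['color'][:,:,::-1]
def crop(x,y,w,h,s):
    im=cv2.resize(c[y:y+h,x:x+w],None,fx=s,fy=s,interpolation=cv2.INTER_CUBIC)
    for i in range(0,w,10): cv2.line(im,(i*s,0),(i*s,8),(0,255,255),1);cv2.putText(im,str(x+i),(i*s,18),0,.3,(0,255,255))
    for i in range(0,h,10): cv2.line(im,(0,i*s),(8,i*s),(0,255,255),1);cv2.putText(im,str(y+i),(9,i*s+4),0,.3,(0,255,255))
    return im
a=crop(240,140,85,72,6);b=crop(120,205,40,40,7)
b=cv2.copyMakeBorder(b,0,a.shape[0]-b.shape[0],4,0,cv2.BORDER_CONSTANT)
cv2.imwrite("pics/crop1.png",np.hstack([a,b]))
E
```

```text
(no output)
```

View pics/crop1.png

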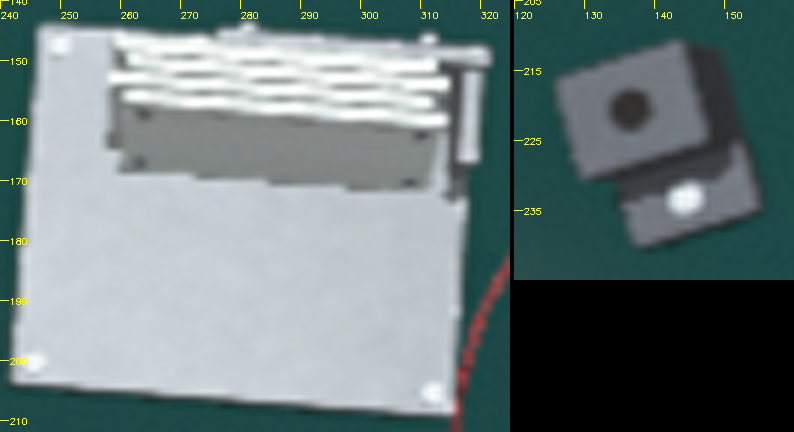

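The crop shows the base's front corners at (241,203.5) and (315,209.3), and its back-left corner at (245,144). The front plate's top edge runs (260,157)–(313,160) and its foot (260,168.5)–(310,171). The only end-stop-shaped thing is at (137,220): a dark L with its foot toward the robot at (145,233), as described.

```bash
cat >h.py <<'E'
import numpy as np
def ray(f,p,z):
    C=-f['R'].T@f['t'];d=f['R'].T@np.linalg.solve(f['mtx'],[p[0],p[1],1.]);return C+d*(z-C[2])/d[2]
E
python3 - <<'E'
import pickle,numpy as np
from h import ray
F=pickle.load(open("F0.pkl","rb"));t=F['top']
P=np.array([ray(t,p,.008)[:2] for p in [(241,203.5),(315,209.3),(245,144)]])
L=np.array([[-.15,.19],[-.15,-.01],[.016,.19]])
print(P)
A=L-L.mean(0);B=P-P.mean(0);U,s,V=np.linalg.svd(A.T@B);R=V.T@U.T;T=P.mean(0)-R@L.mean(0)
print("rack R",R,"yaw",np.degrees(np.arctan2(R[1,0],R[0,0])),"corner",T,"res",P-(L@R.T+T))
loc=lambda p,z:np.round(R.T@(ray(t,p,z)[:2]-T)*1000,1)
for n,p,z in [("p4 topL",(260,157),.066),("p4 topR",(313.5,160),.066),("p4 footL",(260,168.5),.008),("p4footR",(310.5,171.3),.008),("backstop/p ends",(258,153),.066),("fence front",(316,167),.054)]:print(n,loc(p,z))
E4=np.array([ray(t,p,.058)[:2] for p in [(126,215.5),(144,210.5),(148,224.5),(129.5,230)]])
print("stop",E4,E4.mean(0));
for i in range(4):
    d=E4[(i+1)%4]-E4[i];print(np.linalg.norm(d),np.degrees(np.arctan2(d[1],d[0])))
print("spool",ray(t,(583*.64,358*.64),.05),"bottle",ray(t,(613*.64,203*.64),.145))
np.savez("rack.npz",R=R,T=T)
E
```

```text
[[ 0.48799093  0.07378249]
 [ 0.47720203 -0.12644337]
 [ 0.65210803  0.06772596]]
rack R [[ 0.99904462  0.04370187]
 [-0.04370187  0.99904462]] yaw -2.504730363248984 corner [ 0.62828665 -0.12233092] res [[ 0.00125761 -0.00026035]
 [-0.00079091 -0.00067728]
 [-0.0004667   0.00093763]]
p4 topL [-28.7 146.7]
p4 topR [-27.    7.3]
p4 footL [-49.7 145.1]
p4footR [-47.9   6.9]
backstop/p ends [-18.5 152.6]
fence front [-42.9  -1.7]
stop [[0.44618609 0.36605386]
 [0.46013898 0.32065774]
 [0.42455063 0.30831451]
 [0.40941716 0.35474541]] [0.43507322 0.33744288]
0.047492007808284796 -72.91473987526817
0.03766810374040145 -160.87174350764582
0.04883493854734784 108.05261707128889
0.03846862948062596 17.095502668090802
spool [ 0.42684173 -0.27200627  0.05      ] bottle [ 0.66663743 -0.2957582   0.145     ]
```

```bash
python3 -m creep '[[[0,0,0],-6],[[0,0,0],-6],[[0,0,0],-6],[[0,0,0],-5.8],[[-3.4,1.98,0],0],[[-3.4,1.98,0],0],[[-3.4,1.98,0],0],[[-3.4,1.98,0],0],[[-3.4,1.98,0],0],[[-3.4,1.98,0],0],[[-3.4,1.98,0],0],[[-3.4,1.98,0],0],[[-3.4,1.98,0],0],[[-3.4,1.98,0],0],[[-3.4,1.98,0],0],[[-3.4,1.98,0],0],[[-3.4,1.98,0],0],[[-3.4,1.98,0],0],[[-3.4,1.98,0],0],[[-3.4,1.98,0],0]]' 9.19 40
cat >>h.py <<'E'
def st():
    from bench import get_obs
    o=get_obs();r=np.load("rack.npz");M=o['tool_rot'];p=o['eef_pos']
    print("t",round(o['t'],2),"rack xy mm",np.round(r['R'].T@(p[:2]-r['T'])*1000,1),"z",round(p[2]*1000,1),"xyaw-rack",round(np.degrees(np.arctan2(M[1,0],M[0,0]))+2.505,2),"zaxis",np.round(M[:,2],3),"F rack",np.round(r['R'].T@o['wrist_force'][:2],2),round(o['wrist_force'][2],2),"w",round(o['gripper_width'],4))
if __name__=="__main__":st()
E
python3 h.py
```

```text
t: 1.82
eef_pos: [0.5662, -0.0555, 0.2076]
tool_rot: [[0.009, 1.0, -0.007], [1.0, -0.009, -0.002], [-0.002, -0.007, -1.0]]
wrist_force: [0.6, 0.0, 1.0]
gripper_width: 0.092
t 1.82 rack xy mm [-64.9  64.1] z 207.6 xyaw-rack 92.01 zaxis [-0.007 -0.002 -1.   ] F rack [0.62 0.07] 0.97 w 0.092
```

```bash
python3 -m creep '[[[1.3,-2.2,0],2],[[0,0,3],0],[[0,0,3],0],[[0,0,3],0],[[0,0,3],0],[[0,0,3],0],[[0,0,1.5],0],[[0,0,0],0]]' >/dev/null; python3 h.py
```

```text
t 2.48 rack xy mm [-86.4  65.5] z 30.3 xyaw-rack 89.16 zaxis [-0.013 -0.003 -1.   ] F rack [-0.99  0.16] 0.22 w 0.0917
```

```bash
python3 -m creep '[[[1.2,0,0.4],-0.8],[[0,0,0.5],0],[[0,0,0.3],0],[[0,0.5,0],0],[[0,0,0],0]]' >/dev/null; python3 h.py; python3 - <<'E'
from bench import grab_frame
import cv2
cv2.imwrite("pics/w1.png",grab_frame("wrist")['color'][:,:,::-1])
E
```

```text
t 2.9 rack xy mm [-79.2  79. ] z 20.1 xyaw-rack 90.09 zaxis [-0.01  -0.003 -1.   ] F rack [0.49 0.06] -0.56 w 0.092
```

View pics/w1.png

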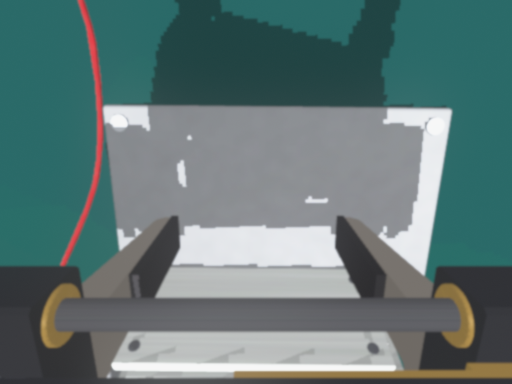

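The wrist view, with the robot side up, shows the base's front corners at (105,107) and (450,110). Both fingertips sit on the bare base, clear of the leaning plate's foot at row ~266, and the fingers are symmetric on the row. I'll use the corners to check the rack pose, then push.

```bash
cat >>h.py <<'E'
def wray(f,o,p,z):
    T=f['T_tool_cam'];M=o['tool_rot'];C=o['eef_pos']+M@T[:3,3];d=M@T[:3,:3]@np.linalg.solve(f['mtx'],[p[0],p[1],1.]);X=C+d*(z-C[2])/d[2]
    r=np.load("rack.npz");return np.round(r['R'].T@(X[:2]-r['T'])*1000,1)
E
python3 - <<'E'
from bench import get_obs,grab_frame
from h import wray
o=get_obs();f=grab_frame("wrist")
for p in [(105,107),(450,110),(165,266),(350,266)]:print(wray(f,o,p,.008))
E
python3 -m creep '[[[0,0.6,0],0],[[0,0.6,0],0],[[0,0.4,0],0],[[0,0.4,0],0],[[0,0.4,0],0]]' >/dev/null; python3 h.py
```

```text
[-149.7   -7.5]
[-148.4  189. ]
[-48.9  19.1]
[-49.3 140. ]
t 3.42 rack xy mm [-52.8  78.4] z 21.3 xyaw-rack 90.04 zaxis [-0.009 -0.004 -1.   ] F rack [-2.21 -0.49] -0.4 w 0.0918
```

```bash
python3 -m creep '[[[0,0.3,0.2],0],[[0,0.3,0.2],0],[[0,0.3,0.1],0],[[0,0.2,0],0]]' >/dev/null; python3 h.py;  python3 -m creep '[[[0,0.2,0],0],[[0,0.2,0],0],[[0,0.2,0],0]]' >/dev/null; python3 h.py
```

```text
t 3.75 rack xy mm [-45.8  78.3] z 16.1 xyaw-rack 90.08 zaxis [-0.024 -0.003 -1.   ] F rack [-7.73 -0.57] 7.56 w 0.0922
t 4.0 rack xy mm [-44.6  78.4] z 15.4 xyaw-rack 90.12 zaxis [-0.039 -0.002 -0.999] F rack [-6.75 -0.12] 6.14 w 0.0918
```

```bash
python3 -m creep '[[[0,0.3,-0.1],0],[[0,0.4,-0.1],0],[[0,0.4,0],0]]' >/dev/null; python3 h.py;  python3 -m creep '[[[0,0.4,0],0],[[0,0.3,0],0]]' >/dev/null; python3 h.py
python3 - <<'E'
from bench import grab_frame
import cv2,numpy as np
a=grab_frame("top")['color'][130:220,235:330,::-1];b=grab_frame("scene")['color'][160:240,225:330,::-1]
cv2.imwrite("pics/c2.png",np.hstack([cv2.resize(a,(400,380),interpolation=2),cv2.resize(b,(400,380),interpolation=2)]))
E
```

```text
t 4.25 rack xy mm [-42.2  78.8] z 15.1 xyaw-rack 90.07 zaxis [-0.062  0.    -0.998] F rack [-27.03  -1.09] 22.77 w 0.0917
t 4.42 rack xy mm [-43.5  78.8] z 15.0 xyaw-rack 90.0 zaxis [-0.086  0.002 -0.996] F rack [-14.78  -0.53] 13.41 w 0.0916
```

View pics/c2.png

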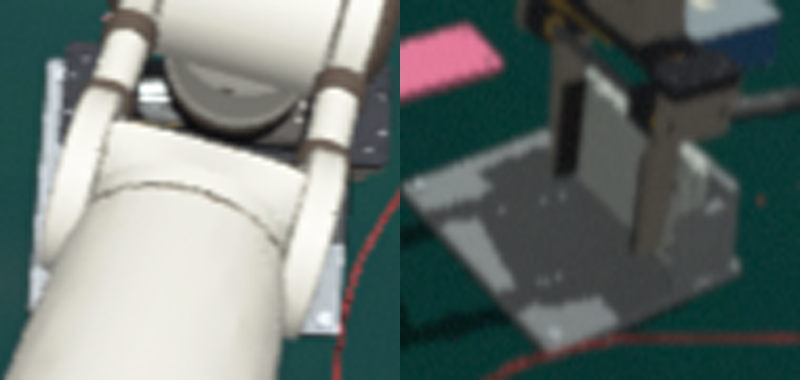

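The crop shows the front plate standing close to upright between the fingers. The tool has tilted about 5° under load, so I'll back off and look at the row from the wrist.

```bash
python3 -m creep '[[[0,-0.5,0],0],[[0,-1,0],0],[[0,-1,0],0],[[0,-1,0],0],[[0,0,0],0]]' >/dev/null; python3 h.py; python3 -m creep '[[[0,0,-3],0],[[0,0,-3],0],[[0,0,-3],0],[[0,0,-3],0],[[0,0,-3],0],[[0,0,-2],0],[[0,0,0],0],[[0,0,0],0]]' >/dev/null; python3 h.py
python3 - <<'E'
from bench import grab_frame,get_obs
import cv2,numpy as np,pickle
o=get_obs();f=grab_frame("wrist");pickle.dump((o,f),open("w2.pkl","wb"))
cv2.imwrite("pics/w2.png",cv2.resize(f['color'][:,:,::-1],(800,600),interpolation=2))
E
```

```text
t 4.93 rack xy mm [-77.   78.5] z 18.1 xyaw-rack 89.99 zaxis [-0.082  0.001 -0.997] F rack [-1.08 -0.44] 0.6 w 0.0917
t 5.6 rack xy mm [-58.   78.9] z 193.9 xyaw-rack 89.96 zaxis [-0.076  0.002 -0.997] F rack [0.55 0.05] -1.55 w 0.0917
```

View pics/w2.png

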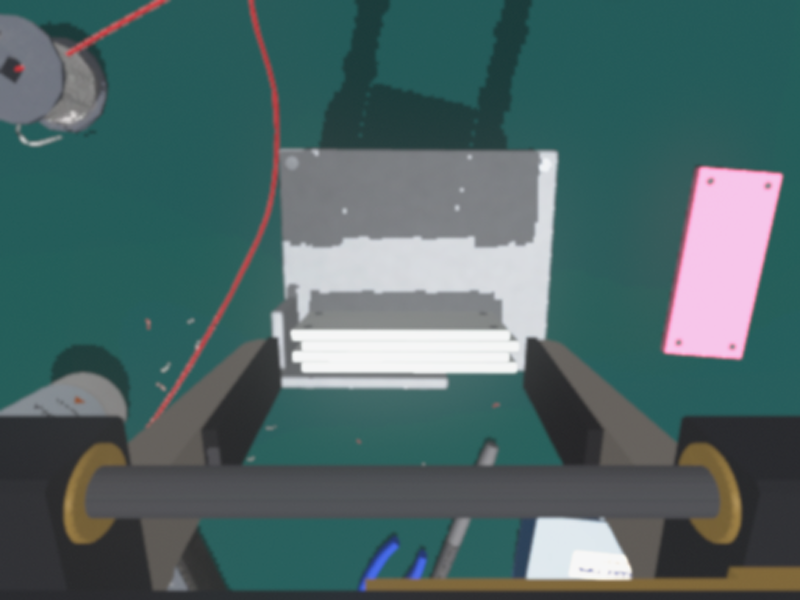

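The row is together at (292–517, 330–372), just in front of the backstop top at (282–447, 378–388), with the fence at (278,330). The plate ends stand off the fence by different amounts. I'll measure this.

```bash
cat >m.py <<'E'
import sys,pickle,json
from h import wray
o,f=pickle.load(open(sys.argv[1],"rb"))
k=float(sys.argv[2])
for u,v,z in json.loads(sys.argv[3]):print((u,v,z),wray(f,o,(u/k,v/k),z))
E
python3 m.py w2.pkl 1.5625 '[[283,151,0.008],[555,152,0.008],[400,331,0.068],[400,372,0.068],[400,378,0.064],[447,388,0.064],[400,312,0.008],[292,335,0.068],[511,335,0.068],[297,346,0.068],[518,346,0.068],[293,356,0.068],[511,356,0.068],[302,368,0.068],[518,368,0.068],[281,312,0.054]]'
python3 - <<'E'
import pickle,cv2
o,f=pickle.load(open("w2.pkl","rb"));g=cv2.cvtColor(f['color'],6)
for c in (215,255,300):print(c,g[190:255,c].tolist())
E
```

```text
(283, 151, 0.008) [-148.5   -5.8]
(555, 152, 0.008) [-147.7  188.5]
(400, 331, 0.068) [-32.5  78. ]
(400, 372, 0.068) [-4.8 77.9]
(400, 378, 0.064) [ 0.9 77.9]
(447, 388, 0.064) [  8.  109.1]
(400, 312, 0.008) [-30.   77.6]
(292, 335, 0.068) [-29.9   8.6]
(511, 335, 0.068) [-29.8 149.2]
(297, 346, 0.068) [-22.5  11.5]
(518, 346, 0.068) [-22.5 154. ]
(293, 356, 0.068) [-15.8   8.6]
(511, 356, 0.068) [-15.7 149.8]
(302, 368, 0.068) [-7.6 14.1]
(518, 368, 0.068) [ -7.5 154.7]
(281, 312, 0.054) [-41.6  -1.3]
215 [127, 127, 128, 129, 129, 130, 130, 131, 131, 133, 134, 134, 134, 136, 136, 136, 136, 136, 137, 141, 168, 220, 242, 246, 246, 246, 245, 240, 238, 244, 246, 246, 246, 245, 240, 239, 245, 246, 246, 246, 246, 245, 245, 246, 246, 246, 245, 234, 187, 134, 129, 159, 192, 214, 218, 218, 211, 185, 144, 112, 101, 99, 99, 99, 98]
255 [132, 133, 132, 132, 132, 132, 132, 133, 133, 135, 136, 135, 136, 136, 137, 137, 137, 137, 137, 141, 166, 217, 241, 246, 246, 246, 245, 240, 238, 244, 246, 246, 246, 245, 242, 241, 245, 246, 246, 246, 245, 243, 243, 246, 246, 246, 245, 234, 187, 135, 125, 149, 182, 209, 219, 219, 215, 195, 158, 121, 104, 101, 101, 101, 100]
300 [131, 132, 132, 133, 133, 133, 133, 133, 134, 134, 135, 134, 135, 135, 135, 136, 136, 135, 136, 138, 160, 212, 239, 245, 246, 246, 245, 240, 237, 242, 245, 246, 246, 245, 239, 237, 243, 245, 246, 246, 245, 241, 241, 245, 246, 246, 245, 236, 199, 137, 105, 101, 99, 99, 99, 99, 98, 98, 98, 98, 98, 97, 97, 97, 96]
```

Allowing for calibration, the row is nearly upright but about 4–5 mm off the backstop, because the tilted fingers jammed it. Loading the fingers against the screwed-down backstop from behind should undo the tilt. I'll do that, then push low again.

```bash
python3 -m creep '[[[-0.8,3.5,0],0],[[-0.8,3.5,0],0],[[-0.8,3.6,0],0],[[0,0,0],0],[[0,0,0],0],[[0,0,3],0],[[0,0,3],0]]' 0 >/dev/null; python3 h.py
```

```text
t 6.23 rack xy mm [39.5 56.2] z 108.6 xyaw-rack 89.98 zaxis [-0.093  0.007 -0.996] F rack [-0.54  0.1 ] -1.28 w 0.0471
```

```bash
python3 -m creep '[[[0,0,3],0],[[0,0,3],0],[[0,0,0.8],0],[[0,0,0],0],[[0,0,0],0]]' >/dev/null; python3 h.py;  python3 -m creep '[[[0,-0.6,0],0],[[0,-0.5,0],0],[[0,-0.4,0],0],[[0,-0.4,0],0]]' >/dev/null; python3 h.py
```

```text
t 6.65 rack xy mm [21.7 59.4] z 29.6 xyaw-rack 90.0 zaxis [-0.11   0.012 -0.994] F rack [-0.1  -0.01] 0.35 w 0.0141
t 6.98 rack xy mm [16.9 58.3] z 40.8 xyaw-rack 89.96 zaxis [-0.07   0.006 -0.998] F rack [ 8.17 -0.6 ] -5.9 w 0.0005
```

```bash
python3 -m creep '[[[0,-0.4,0.3],0],[[0,-0.4,0.3],0],[[0,-0.4,0.3],0]]' >/dev/null; python3 h.py;  python3 -m creep '[[[0,-0.4,0.3],0],[[0,-0.4,0.3],0],[[0,-0.4,0.3],0]]' >/dev/null; python3 h.py
```

```text
t 7.23 rack xy mm [17.  57.8] z 42.6 xyaw-rack 89.91 zaxis [-0.035  0.002 -0.999] F rack [8.83 1.28] -5.27 w 0.0004
t 7.48 rack xy mm [17.2 57.6] z 43.5 xyaw-rack 89.84 zaxis [-0.    -0.002 -1.   ] F rack [9.87 1.23] -5.4 w 0.0007
```

```bash
python3 -m creep '[[[0,-0.4,0.3],0],[[0,-0.4,0.3],0],[[0,-0.4,0.3],0],[[0,-0.4,0.3],0],[[0,-0.4,0.2],0]]' >/dev/null; python3 h.py;  python3 -m creep '[[[0,0.5,0],0],[[0,0.6,0],0],[[0,0,-2],0],[[0,0,-3],0],[[0,0,-3],0],[[0,0,-3],0],[[0,0,-1],0],[[0,0,0],0]]' >/dev/null; python3 h.py
```

```text
t 7.9 rack xy mm [18.  57.3] z 45.2 xyaw-rack 89.71 zaxis [ 0.057 -0.009 -0.998] F rack [8.27 0.92] -5.16 w 0.0007
t 8.57 rack xy mm [26.2 57. ] z 182.8 xyaw-rack 89.73 zaxis [ 0.069 -0.013 -0.998] F rack [-0.72  0.45] 0.16 w 0.0007
```

```bash
python3 -m creep '[[[0.7,-3.4,0],0],[[0.7,-3.4,0],0],[[0.7,-3.4,0],0],[[0,0,0],0],[[0,0,3],0],[[0,0,3],0],[[0,0,3],0],[[0,0,2],0],[[0,0,0],0]]' 9.19 >/dev/null; python3 h.py
```

```text
t 9.32 rack xy mm [-76.6  78.8] z 50.7 xyaw-rack 89.7 zaxis [ 0.059 -0.011 -0.998] F rack [-0.68 -0.34] -0.86 w 0.0583
```

```bash
python3 -m creep '[[[0,0,1.5],-0.3],[[0,0,1.2],0],[[0,0.5,0.4],0],[[0,0.5,0],0],[[0,0.4,0],0]]' >/dev/null; python3 h.py;python3 -m creep '[[[0,0.4,0],0],[[0,0.4,0],0],[[0,0.4,0],0],[[0,0.3,0],0]]' >/dev/null; python3 h.py
```

```text
t 9.73 rack xy mm [-60.3  78.6] z 18.3 xyaw-rack 89.99 zaxis [ 0.055 -0.01  -0.998] F rack [-0.4  -0.21] -0.99 w 0.0907
t 10.07 rack xy mm [-40.4  78. ] z 23.0 xyaw-rack 90.0 zaxis [ 0.06  -0.012 -0.998] F rack [-3.19 -0.14] 0.04 w 0.0921
```

```bash
python3 -m creep '[[[0,0.2,0.2],0],[[0,0.2,0.1],0],[[0,0.2,0],0]]' >/dev/null; python3 h.py;python3 -m creep '[[[0,0.3,0],0],[[0,0.3,0],0]]' >/dev/null; python3 h.py
```

```text
t 10.32 rack xy mm [-38.7  78.2] z 20.1 xyaw-rack 90.03 zaxis [ 0.046 -0.011 -0.999] F rack [-8.01 -1.01] 5.98 w 0.0917
t 10.48 rack xy mm [-38.6  78.4] z 19.3 xyaw-rack 90.02 zaxis [ 0.031 -0.01  -0.999] F rack [-10.45  -0.64] 7.27 w 0.0921
```

```bash
python3 -m creep '[[[0,0.5,-0.1],0],[[0,0.6,-0.2],0]]' >/dev/null; python3 h.py; python3 -m creep '[[[0,-0.5,0],0],[[0,-0.8,0],0],[[0,-0.8,0],0],[[0,0,-3],0],[[0,0,-3],0],[[0,0,-3],0],[[0,0,-3],0],[[0,0,-3],0],[[0,0,-1],0],[[0,0,0],0],[[0,0,0],0]]' 0 >/dev/null; python3 h.py
python3 - <<'E'
from bench import grab_frame,get_obs
import cv2,numpy as np,pickle
o=get_obs();f=grab_frame("wrist");pickle.dump((o,f),open("w3.pkl","wb"))
cv2.imwrite("pics/w3.png",cv2.resize(f['color'][100:,100:400,::-1],(800,757))[:600])
E
```

```text
t 10.65 rack xy mm [-38.8  78.6] z 19.5 xyaw-rack 89.92 zaxis [ 0.003 -0.007 -1.   ] F rack [-21.17  -4.12] 5.94 w 0.0923
t 11.57 rack xy mm [-65.3  80.5] z 184.5 xyaw-rack 89.95 zaxis [ 0.004 -0.006 -1.   ] F rack [-0.05 -0.4 ] -0.62 w 0.0208
```

View pics/w3.png

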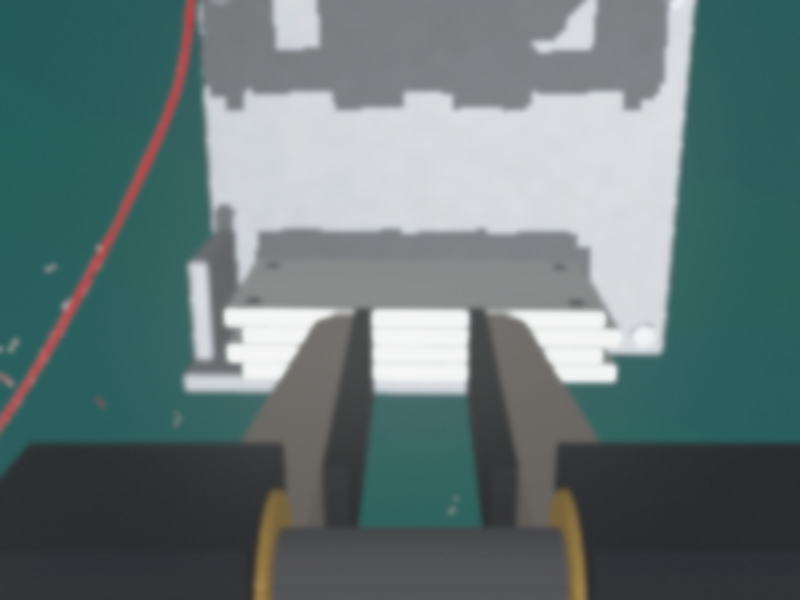

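The row is now flush with the backstop, with no gap in the picture at (330,390), and the tool is vertical again. The front plate's left end is at (225,317), and the fence face is at about (237,300). Next is the side push with the closed gripper turned 90°.

```bash
python3 -m creep '[[[0,0,0],7],[[0,0,0],7],[[0,0,0],7],[[0,0,0],7],[[0,0,0],7],[[0,0,0],7],[[0,0,0],7],[[0,0,0],7],[[0,0,0],7],[[0,0,0],7],[[0,0,0],7],[[0,0,0],7],[[0,0,0],3],[[0,0,0],0]]' 0 60 >/dev/null; python3 h.py; python3 - <<'E'
from bench import get_obs
import numpy as np;print(np.round(get_obs()['joint_pos'],2))
E
```

```text
t 12.78 rack xy mm [-85.6  85. ] z 144.7 xyaw-rack 0.56 zaxis [-0.052  0.01  -0.999] F rack [-0.14  0.4 ] 0.2 w 0.0003
[-0.28  0.19  1.7  -0.    1.3  -0.24]
```

```bash
python3 -m creep '[[[2,-3.3,0],0.5],[[2.6,-3.3,0],0],[[2.6,-3,0],0],[[0.4,0,0],0],[[0,0,2.5],0],[[0,0,2.5],0],[[0,0,2],0]]' >/dev/null; python3 h.py
```

```text
t 13.37 rack xy mm [-15.1 185.8] z 59.2 xyaw-rack 0.66 zaxis [-0.061  0.011 -0.998] F rack [ 0.32 -0.45] 0.29 w 0.0006
```

```bash
python3 -m creep '[[[0.2,0,1.5],0.6],[[0.1,0.3,0.2],0],[[0,0.6,0],0],[[0,0.6,0],0],[[0,0.4,0],0]]' >/dev/null; python3 h.py; python3 -m creep '[[[0,0.3,0],0],[[0,0.3,0],0],[[0,0.3,0],0]]' >/dev/null; python3 h.py
```

```text
t 13.78 rack xy mm [-22.  165.5] z 30.2 xyaw-rack 0.5 zaxis [-0.081  0.013 -0.997] F rack [0.77 0.61] 0.26 w 0.0003
t 14.03 rack xy mm [-20.7 155. ] z 32.4 xyaw-rack 0.44 zaxis [-0.077  0.014 -0.997] F rack [0.34 2.34] -1.35 w 0.0006
```

```bash
python3 -m creep '[[[0.2,0.2,0],0],[[0.2,0.3,0],0],[[0.1,0.3,0],0]]' >/dev/null; python3 h.py; python3 -m creep '[[[0,0.3,0],0],[[0,0.3,0],0]]' >/dev/null; python3 h.py;  python3 -m creep '[[[0,0.5,0],0],[[0,0.5,0],0]]' >/dev/null; python3 h.py
```

```text
t 14.28 rack xy mm [-17.2 149.5] z 32.8 xyaw-rack 0.43 zaxis [-0.081  0.02  -0.997] F rack [-3.35 12.92] 2.97 w 0.0005
t 14.45 rack xy mm [-17.3 149.8] z 33.1 xyaw-rack 0.43 zaxis [-0.081  0.032 -0.996] F rack [ 0.06 12.07] -0.34 w 0.0007
t 14.62 rack xy mm [-17.3 150.3] z 33.4 xyaw-rack 0.47 zaxis [-0.079  0.05  -0.996] F rack [-0.43 19.26] 0.32 w 0.0003
```

The side push stalled at y≈150 with 19 N, so the plate ends are on the fence. Now I'll back off, rise and travel toward the end stop.

```bash
python3 -m creep '[[[0,-0.6,0],0],[[0,-1.5,0],0],[[0,-1,-2],0],[[0,0,-3],0],[[0,0,-3],0],[[0,0,-3],0],[[-2.2,-3.4,-1],0],[[-2.2,-3.4,-1],0],[[-2.2,-3.4,0],0],[[-2.2,-3.4,0],0],[[-2.2,-3.4,0],0],[[-2.2,-3.4,0],0],[[-2.2,-3.4,0],0],[[-1.5,-1,0],0],[[0,0,0],0]]' 9.19 >/dev/null; python3 h.py
python3 - <<'E'
from bench import grab_frame
import cv2,numpy as np,pickle
f=grab_frame("top");pickle.dump(f,open("t3.pkl","wb"));s=grab_frame("scene")
a=f['color'][136:216,236:330,::-1];b=s['color'][165:240,220:325,::-1]
cv2.imwrite("pics/c3.png",np.hstack([cv2.resize(a,(470,400),interpolation=2),cv2.resize(b,(330,400),interpolation=2)]))
E
```

```text
t 15.87 rack xy mm [-174.6  435.3] z 203.7 xyaw-rack 0.37 zaxis [-0.052  0.043 -0.998] F rack [-0.53 -0.2 ] 0.03 w 0.0918
```

View pics/c3.png

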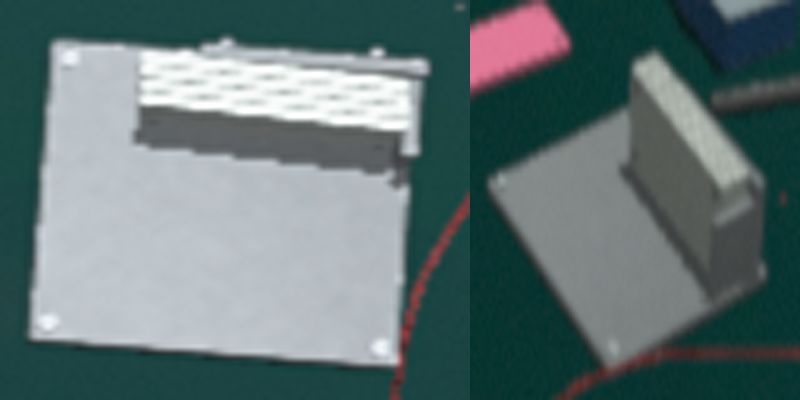

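The row is upright with its ends aligned: the crop's left edge at x≈139 is straight and the right end touches the fence at (412,110). Now I'll turn for the end stop grasp.

```bash
python3 - <<'E'
import pickle,numpy as np
from h import ray
f=pickle.load(open("t3.pkl","rb"));r=np.load("rack.npz")
for p in [(263.8,157),(318,162),(264,146.5),(318.5,150.5)]:print(np.round(r['R'].T@(ray(f,p,.068)[:2]-r['T'])*1000,1))
E
python3 -m creep '[[[0,0,-0.3],-6.9],[[0,0,-0.3],-6.9],[[0,0,-0.3],-6.9],[[0,0,-0.3],-6.9],[[0,0,-0.3],-6.9],[[0,0,-0.3],-6.9],[[0,0,-0.3],-6.9],[[0,0,-0.3],-6.9],[[0,0,-0.3],-6.9],[[0,0,-0.3],-6.9],[[0,0,-0.3],-6.9],[[0,0,-0.3],-6.9],[[0,0,-0.3],-6.9],[[0,0,-0.3],-6.9],[[0,0,-0.3],-6.9],[[0,0,-0.3],-5]]' >/dev/null; python3 h.py
```

```text
[-28.4 136.8]
[-31.8  -4.5]
[ -0.6 138.2]
[-1.4 -4.2]
t 17.3 rack xy mm [-145.3  406.4] z 251.1 xyaw-rack 111.77 zaxis [-0.04   0.029 -0.999] F rack [-0.44 -0.08] 0.31 w 0.0919
```

```bash
python3 -m creep '[[[2.8,-2,0],1.8],[[2.8,-2,0],0],[[0,0,2.5],0],[[0,0,2.5],0],[[0,0,2.5],0],[[0,0,1],0]]' >/dev/null; python3 h.py
python3 - <<'E'
from bench import grab_frame,get_obs
import cv2,numpy as np,pickle
o=get_obs();f=grab_frame("wrist");pickle.dump((o,f),open("w4.pkl","wb"))
cv2.imwrite("pics/w4.png",f['color'][:,:,::-1])
E
```

```text
t 17.8 rack xy mm [-193.8  440.5] z 172.1 xyaw-rack 109.25 zaxis [-0.023  0.029 -0.999] F rack [-0.01 -0.14] -0.89 w 0.0919
```

View pics/w4.png

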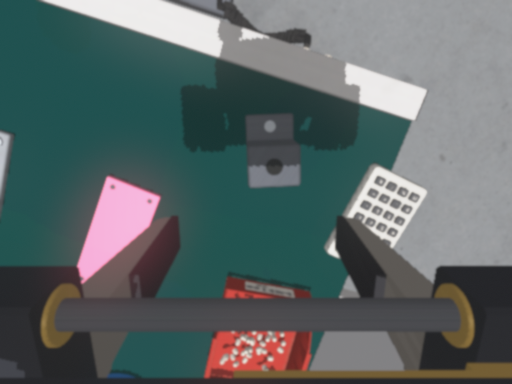

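The end stop is at (274,165). Its tall top face spans (247–301, 142–187), the foot is up-image toward the robot, and it is aligned with the jaws.

```bash
python3 - <<'E'
import pickle,numpy as np,cv2
o,f=pickle.load(open("w4.pkl","rb"))
T=f['T_tool_cam'];M=o['tool_rot'];C=o['eef_pos']+M@T[:3,3]
def w(p,z):
    d=M@T[:3,:3]@np.linalg.solve(f['mtx'],[p[0],p[1],1.]);return C+d*(z-C[2])/d[2]
g=f['color'][105:195,235:312].astype(int)
m=((g.max(2)-g.min(2))<22)&(g.mean(2)>75)
n,l,s,c=cv2.connectedComponentsWithStats(m.astype(np.uint8))
for i in range(1,n):
    if s[i,4]>150:
        pts=np.argwhere(l==i)[:,::-1]+[235,105];print(s[i],cv2.minAreaRect(pts.astype(np.float32)))
for p in [(247.5,142.5),(300.5,141.5),(301,187),(248.5,187.5),(274.3,164.5)]:
    q=w(p,.058);print(p,np.round(q,4),"tool mm",np.round(M.T@(q-o['eef_pos'])*1000,1))
E
```

```text
[ 13  13  30  16 232] ((262.5, 125.5), (15.0, 29.0), 90.0)
[  12   58   54   25 1074] ((273.5, 175.0), (24.0, 53.0), 90.0)
(247.5, 142.5) [0.4196 0.311  0.058 ] tool mm [ -8.6 -35.6 114.4]
(300.5, 141.5) [0.4049 0.3573 0.058 ] tool mm [ 39.9 -36.3 116.1]
(301, 187) [0.4457 0.3717 0.058 ] tool mm [ 41.9   6.9 115.6]
(248.5, 187.5) [0.4601 0.3239 0.058 ] tool mm [ -8.    6.9 113.8]
(274.3, 164.5) [0.4321 0.3407 0.058 ] tool mm [ 16.1 -15.1 115. ]
```

```bash
python3 -m creep '[[[1.6,-1.5,0],0],[[0,0,2.5],0],[[0,0,2.5],0],[[0,0,2.5],0],[[0,0,1],0]]' >/dev/null; python3 h.py
python3 - <<'E'
import pickle,numpy as np
from bench import get_obs
o,f=pickle.load(open("w4.pkl","rb"));n=get_obs();tgt=o['eef_pos']+o['tool_rot']@np.array([.0162,-.0147,.145])
print(np.round(n['tool_rot'].T@(tgt-n['eef_pos'])*1000,1))
E
```

```text
t 18.27 rack xy mm [-205.9  451.4] z 91.9 xyaw-rack 108.77 zaxis [-0.012  0.032 -0.999] F rack [-0.51 -0.59] 0.18 w 0.0919
[ 4.8 -8.9 64.2]
```

```bash
python3 -m creep '[[[0.5,-0.9,0],-0.5],[[0,-0.1,2],0],[[0,-0.1,2],0],[[0,0,1.5],0],[[0,0,0.4],0]]' >/dev/null; python3 h.py
python3 - <<'E'
import pickle,numpy as np
from bench import get_obs
o,f=pickle.load(open("w4.pkl","rb"));n=get_obs();tgt=o['eef_pos']+o['tool_rot']@np.array([.0162,-.0147,.145])
print(np.round(n['tool_rot'].T@(tgt-n['eef_pos'])*1000,1))
E
```

```text
t 18.68 rack xy mm [-213.7  455.1] z 38.3 xyaw-rack 109.16 zaxis [-0.004  0.035 -0.999] F rack [-0.81 -0.58] -0.86 w 0.0918
[ 0.6 -2.8 10.3]
```

```bash
python3 -m creep '[[[0,-0.3,1],0],[[0,0,0.1],0]]' >/dev/null; python3 -m creep '[[[0,0,0],0],[[0,0,0],0],[[0,0,0],0],[[0,0,0],0],[[0,0,0],0],[[0,0,0],0],[[0,0,0],0],[[0,0,0],0]]' 3 40 >/dev/null; python3 h.py
```

```text
t 19.52 rack xy mm [-212.1  456.3] z 34.0 xyaw-rack 109.18 zaxis [ 0.006  0.039 -0.999] F rack [-0.15  0.55] -1.78 w 0.0502
```

```bash
python3 -m creep '[[[0,0,-1],0],[[0,0,-2],0],[[0,0,-3],0],[[0,0,-3],0],[[0,0,-0.5],6.4],[[0,0,-0.5],6.4],[[0,0,-0.5],6.4],[[0,0,-0.3],0]]' >/dev/null; python3 h.py
```

```text
t 20.18 rack xy mm [-222.   447.5] z 139.2 xyaw-rack 89.1 zaxis [-0.016  0.029 -0.999] F rack [-0.02 -0.26] -6.59 w 0.0505
```

```bash
python3 -m creep '[[[-1.7,0.6,-0.2],-0.4],[[-3.3,1.2,-0.2],-0.4],[[-3.3,1.2,-0.2],0],[[-3.3,1.2,-0.2],0],[[-3.3,1.2,-0.2],0],[[-3.3,1.2,-0.2],0],[[-3.3,1.2,-0.2],0],[[-3.3,1.2,-0.2],0],[[-3.3,1.2,-0.2],0],[[-3.3,1.2,-0.2],0],[[-3,1.2,-0.2],0],[[-1.5,0.6,-0.2],0],[[0,0,-0.2],0]]' >/dev/null; python3 h.py
```

```text
t 21.27 rack xy mm [-89.4  74.9] z 142.9 xyaw-rack 92.84 zaxis [-0.039  0.031 -0.999] F rack [ 0.11 -0.51] -6.77 w 0.0505
```

```bash
python3 -m creep '[[[-0.5,1.2,0],2.8],[[0,0.2,1.5],0],[[0,0.2,2],0],[[0,0.1,2],0],[[0,0,1],0],[[0,0,0],0]]' >/dev/null; python3 h.py
python3 - <<'E'
from bench import grab_frame,get_obs
import cv2,numpy as np,pickle
o=get_obs();f=grab_frame("wrist");pickle.dump((o,f),open("w5.pkl","wb"))
cv2.imwrite("pics/w5.png",cv2.resize(f['color'][:,:,::-1],(800,600)))
E
```

```text
t 21.77 rack xy mm [-77.6  74.2] z 73.1 xyaw-rack 90.66 zaxis [-0.045  0.035 -0.998] F rack [-0.35  0.76] -5.38 w 0.0501
```

View pics/w5.png

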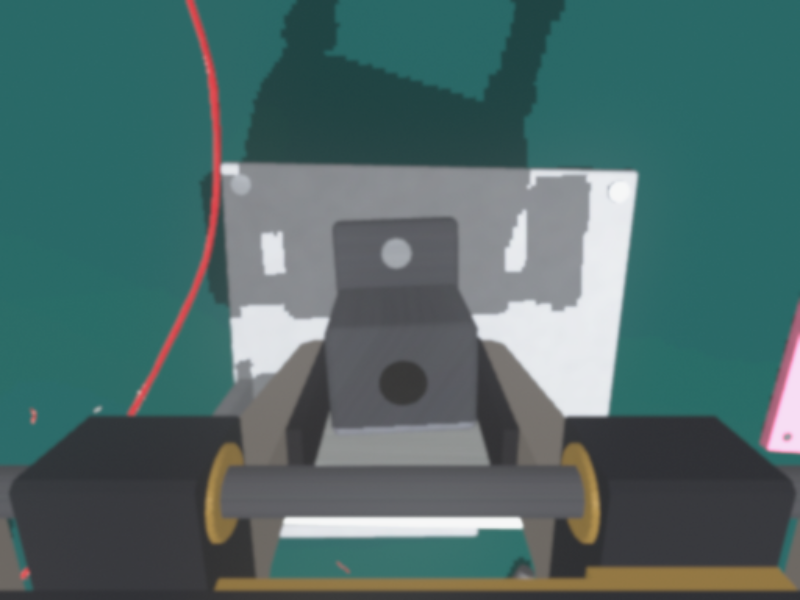

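The block is held on centre, with its top face at (330–477, 325–428) and the foot toward the robot. Its back edge, (332,430)–(475,425), looks turned a degree or two. I'll compute the yaw and position.

```bash
python3 m.py w5.pkl 1.5625 '[[332,430,0.097],[475,425,0.097],[338,288,0.097],[461,288,0.051],[334,222,0.051],[457,217,0.051],[220,163,0.008],[637,172,0.008]]'
python3 - <<'E'
import pickle,numpy as np,cv2
o,f=pickle.load(open("w5.pkl","rb"));g=cv2.cvtColor(f['color'],6)
for x0 in (218,230,280,292): 
    c=g[255:285,x0].astype(int);d=g[130:150,x0].astype(int);print(x0,255+np.abs(np.diff(c)).argmax(),c.tolist()[10:24],130+np.abs(np.diff(d)).argmax())
E
```

```text
(332, 430, 0.097) [-61.9  50.5]
(475, 425, 0.097) [-63.4  98.8]
(338, 288, 0.097) [-110.8   53.4]
(461, 288, 0.051) [-100.4   99.6]
(334, 222, 0.051) [-127.1   47.8]
(457, 217, 0.051) [-129.5   96.8]
(220, 163, 0.008) [-150.1   -9.1]
(637, 172, 0.008) [-148.3  189.7]
218 273 [93, 93, 92, 92, 91, 92, 92, 94, 106, 128, 147, 152, 149, 145] 140
230 273 [92, 92, 92, 92, 92, 93, 93, 94, 106, 128, 145, 148, 145, 145] 140
280 270 [93, 93, 93, 93, 95, 107, 130, 148, 152, 147, 142, 144, 147, 147] 138
292 270 [93, 94, 94, 94, 98, 111, 134, 149, 149, 145, 144, 146, 147, 148] 140
```

```bash
python3 -m creep '[[[-0.3,0.8,0],2.2],[[0,0.6,1],0],[[0,0,1],0],[[0,0,0.3],0],[[0,0,0.1],0]]' >/dev/null; python3 h.py
```

```text
t 22.23 rack xy mm [-62.8  73.1] z 52.6 xyaw-rack 88.71 zaxis [-0.04   0.034 -0.999] F rack [0.59 0.22] -6.22 w 0.0499
```

```bash
python3 -m creep '[[[-0.4,0,0.5],0.2],[[0,0,0.3],0],[[0,0,0.2],0]]' >/dev/null; python3 h.py; python3 -m creep '[[[0,0,0.3],0],[[0,0,0.3],0]]' >/dev/null; python3 h.py
```

```text
t 22.48 rack xy mm [-63.2  69.2] z 43.2 xyaw-rack 88.56 zaxis [-0.039  0.034 -0.999] F rack [-0.08  0.73] -6.4 w 0.05
t 22.65 rack xy mm [-62.4  69. ] z 42.6 xyaw-rack 88.58 zaxis [-0.039  0.034 -0.999] F rack [-10.49   2.39] 18.76 w 0.0501
```

```bash
python3 -m creep '[[[0,0,-0.1],0],[[0,0,0],0],[[0,0,0],0],[[0,0,0],0]]' 5.8 20 >/dev/null; python3 h.py; python3 -m creep '[[[0,0,0.4],0.0],[[0,0,0],0],[[0,0,0],0],[[0,0,0],0],[[0,0,0],0]]' 3 30 >/dev/null; python3 h.py
```

```text
t 22.98 rack xy mm [-57.8  67.6] z 49.3 xyaw-rack 88.6 zaxis [-0.029  0.031 -0.999] F rack [ 0.1  -0.42] 0.03 w 0.0583
t 23.4 rack xy mm [-56.9  67.8] z 45.7 xyaw-rack 88.61 zaxis [-0.027  0.03  -0.999] F rack [-0.31  0.66] 1.91 w 0.0499
```

```bash
python3 -m creep '[[[0,0.4,0],0],[[0,0.4,0],0],[[0,0.4,0],0],[[0,0.2,0],0]]' >/dev/null; python3 h.py; python3 -m creep '[[[0,0.2,0],0],[[0,0.2,0],0],[[0,0.1,0],0]]' >/dev/null; python3 h.py
```

```text
t 23.73 rack xy mm [-47.9  67.5] z 45.7 xyaw-rack 88.66 zaxis [-0.042  0.031 -0.999] F rack [-4.9   0.56] 5.7 w 0.0503
t 23.98 rack xy mm [-46.7  67.4] z 45.8 xyaw-rack 88.7 zaxis [-0.053  0.032 -0.998] F rack [-3.39  0.24] 3.97 w 0.0499
```

```bash
python3 -m creep '[[[0,0.4,-0.1],0],[[0,0.4,-0.05],0],[[0,0.2,0],0]]' >/dev/null; python3 h.py; python3 -m creep '[[[0,0.3,-0.05],0],[[0,0.2,0],0]]' >/dev/null; python3 h.py
```

```text
t 24.23 rack xy mm [-40.5  67.3] z 45.9 xyaw-rack 88.72 zaxis [-0.065  0.033 -0.997] F rack [-9.61 -1.01] 10.81 w 0.0501
t 24.4 rack xy mm [-40.4  67.3] z 46.0 xyaw-rack 88.77 zaxis [-0.079  0.035 -0.996] F rack [-10.98   0.29] 10.99 w 0.0498
```

```bash
python3 -m creep '[[[0,0,-0.1],0],[[0,0,0],0],[[0,0,0],0],[[0,0,0],0]]' 6.2 20 >/dev/null; python3 h.py
python3 - <<'E'
from bench import grab_frame,get_obs
import cv2,numpy as np,pickle
o=get_obs();f=grab_frame("wrist");pickle.dump((o,f),open("w6.pkl","wb"));s=grab_frame("scene")
a=f['color'][110:350,130:390,::-1];b=s['color'][160:240,225:325,::-1]
cv2.imwrite("pics/w6.png",np.hstack([cv2.resize(a,(433,400),interpolation=2),cv2.resize(b,(367,400),interpolation=2)]))
E
```

```text
t 24.73 rack xy mm [-40.7  66.7] z 46.1 xyaw-rack 88.78 zaxis [-0.082  0.034 -0.996] F rack [-2.64 -0.48] 1.83 w 0.0621
```

View pics/w6.png

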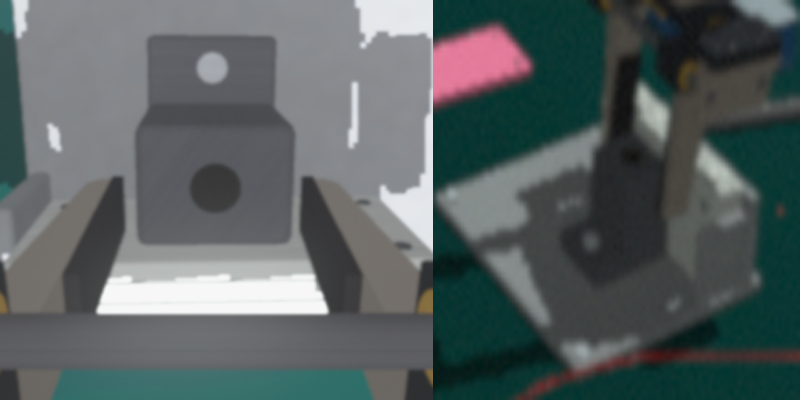

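```bash
python3 - <<'E'
import pickle,numpy as np,cv2
from h import wray
o,f=pickle.load(open("w6.pkl","rb"));g=cv2.cvtColor(f['color'],6)
for c in (225,245,260,275,295):print(c,g[248:300,c].tolist())
for p,z in [((218,256.5),.066),((300,255.5),.066),((260,274),.068),((260,256),.066),((213,185),.066),((306,185),.066),((220,132),.02),((295,132),.02)]:print(p,z,wray(f,o,p,z))
E
```

```text
225 [98, 97, 98, 98, 99, 98, 99, 103, 115, 134, 145, 148, 149, 149, 149, 149, 150, 153, 159, 169, 178, 184, 186, 186, 186, 186, 186, 187, 188, 193, 209, 227, 241, 246, 247, 247, 247, 247, 247, 247, 247, 247, 245, 240, 242, 246, 247, 247, 246, 238, 184, 123]
245 [99, 99, 100, 101, 101, 101, 101, 104, 116, 135, 146, 149, 150, 149, 150, 150, 152, 155, 162, 172, 181, 185, 187, 187, 187, 187, 188, 192, 211, 231, 237, 239, 245, 247, 247, 247, 247, 247, 247, 247, 247, 247, 244, 239, 244, 247, 247, 247, 246, 238, 184, 124]
260 [100, 100, 101, 101, 101, 101, 101, 106, 120, 138, 147, 150, 149, 150, 150, 151, 152, 155, 163, 174, 182, 185, 187, 187, 187, 188, 195, 219, 240, 244, 240, 238, 245, 247, 247, 247, 247, 247, 247, 247, 247, 246, 243, 240, 245, 247, 247, 247, 246, 238, 185, 124]
275 [99, 100, 100, 100, 100, 100, 101, 106, 121, 138, 147, 148, 148, 148, 149, 151, 152, 156, 165, 176, 182, 185, 186, 186, 186, 187, 187, 187, 188, 198, 219, 239, 246, 247, 247, 247, 247, 247, 247, 247, 247, 245, 240, 241, 246, 247, 247, 247, 246, 238, 184, 122]
295 [98, 99, 100, 100, 100, 100, 99, 105, 120, 137, 145, 147, 147, 147, 147, 149, 151, 157, 167, 177, 182, 184, 184, 184, 184, 185, 189, 209, 230, 236, 236, 243, 246, 247, 247, 247, 247, 247, 247, 247, 246, 243, 236, 242, 246, 247, 247, 247, 246, 237, 181, 118]
(218, 256.5) 0.066 [-33.6  45.7]
(300, 255.5) 0.066 [-32.7  89.4]
(260, 274) 0.068 [-23.8  67.7]
(260, 256) 0.066 [-33.2  68. ]
(213, 185) 0.066 [-72.3  44.9]
(306, 185) 0.066 [-71.1  92.3]
(220, 132) 0.02 [-97.8  45.5]
(295, 132) 0.02 [-96.7  93.4]
```

The picture shows the end stop standing on the base with its foot toward the robot, centred at y≈68. The block's tall face is at x≈-33, about 5 mm short, because the tilted fingers met the front plate first. I'll re-grip lightly, lower and further back on the block, and slide it the rest of the way.

```bash
python3 -m creep '[[[0,-0.7,0],0],[[0.1,-0.8,0],-0.4],[[0,-0.3,0.6],0],[[0,0,0.5],0],[[0,0,0],0]]' >/dev/null; python3 h.py; python3 -m creep '[[[0,0,0],0],[[0,0,0],0],[[0,0,0],0],[[0,0,0],0]]' 4 10 >/dev/null; python3 h.py
```

```text
t 25.25 rack xy mm [-59.8  68.7] z 36.2 xyaw-rack 89.21 zaxis [-0.077  0.034 -0.996] F rack [-0.46  0.33] -1.39 w 0.062
t 25.58 rack xy mm [-60.2  68.6] z 35.6 xyaw-rack 89.21 zaxis [-0.077  0.034 -0.996] F rack [-1.54  0.33] -0.1 w 0.0505
```

```bash
python3 -m creep '[[[0,0.3,0],0],[[0,0.3,0],0]]' >/dev/null; python3 h.py; python3 -m creep '[[[0,0.3,0],0]]' >/dev/null; python3 h.py; python3 -m creep '[[[0,0.3,0],0]]' >/dev/null; python3 h.py
```

```text
t 25.75 rack xy mm [-56.8  68.5] z 35.7 xyaw-rack 89.24 zaxis [-0.085  0.034 -0.996] F rack [-10.83  -0.93] 8.87 w 0.0507
t 25.83 rack xy mm [-56.5  68.5] z 35.5 xyaw-rack 89.27 zaxis [-0.093  0.034 -0.995] F rack [-12.13  -1.31] 6.93 w 0.0506
t 25.92 rack xy mm [-56.1  68.5] z 35.3 xyaw-rack 89.3 zaxis [-0.1    0.035 -0.994] F rack [-10.25  -0.45] 9.06 w 0.0504
```

```bash
cat >e.py <<'E'
import pickle,numpy as np,cv2
from bench import grab_frame,get_obs
from h import wray
o=get_obs();f=grab_frame("wrist");g=cv2.cvtColor(f['color'],6)
for c in (240,260,280):
    k=g[:,c].astype(int);print(c,k[225:305].tolist())
pickle.dump((o,f),open("w7.pkl","wb"))
for r in (225,235,245,255,265,275,285,295):print(r,wray(f,o,(260,r),.066))
E
python3 -m creep '[[[0,0,0],0],[[0,0,0],0],[[0,0,0],0],[[0,0,0],0]]' 6.2 20 >/dev/null; python3 h.py; python3 e.py
```

```text
t 26.25 rack xy mm [-54.8  68.4] z 35.5 xyaw-rack 89.3 zaxis [-0.098  0.034 -0.995] F rack [ 0.18 -0.34] 0.29 w 0.0623
240 [92, 93, 93, 93, 93, 92, 92, 91, 91, 91, 92, 91, 91, 91, 90, 91, 91, 91, 91, 91, 90, 92, 91, 91, 90, 90, 90, 89, 90, 90, 90, 90, 91, 91, 91, 91, 91, 91, 91, 91, 91, 91, 91, 91, 91, 91, 91, 92, 91, 91, 91, 90, 91, 91, 91, 91, 91, 92, 92, 92, 93, 93, 93, 93, 93, 94, 94, 95, 103, 121, 135, 135, 122, 102, 89, 88, 90, 91, 92, 94]
260 [88, 89, 90, 91, 91, 92, 92, 91, 92, 91, 91, 91, 90, 90, 91, 91, 90, 91, 90, 86, 76, 63, 56, 54, 55, 55, 54, 55, 54, 54, 54, 54, 55, 55, 55, 55, 55, 55, 55, 56, 55, 56, 56, 56, 56, 55, 56, 55, 56, 60, 69, 81, 89, 92, 92, 92, 92, 92, 93, 92, 93, 93, 93, 93, 94, 93, 94, 103, 121, 135, 140, 137, 123, 101, 89, 87, 88, 90, 91, 93]
280 [88, 89, 90, 91, 92, 92, 92, 92, 92, 92, 91, 91, 91, 92, 92, 92, 91, 91, 91, 92, 91, 92, 91, 92, 92, 92, 92, 92, 91, 92, 91, 91, 91, 91, 91, 92, 92, 92, 92, 91, 90, 90, 90, 90, 90, 90, 90, 90, 91, 91, 91, 91, 91, 92, 92, 92, 92, 92, 92, 92, 92, 93, 92, 93, 93, 95, 106, 125, 136, 132, 130, 132, 121, 101, 88, 86, 87, 88, 90, 92]
225 [-67.4  69.5]
235 [-62.4  69.5]
245 [-57.2  69.4]
255 [-52.   69.4]
265 [-46.7  69.3]
275 [-41.4  69.2]
285 [-36.   69.2]
295 [-30.5  69.1]
```

```bash
python3 -m creep '[[[0,0,-1.5],0],[[0,0,-3],0],[[0,0,-3],0],[[0,0,-3],0],[[0,0,-2],0],[[0,0,-0.3],0]]' 6.2 >/dev/null; python3 h.py; python3 -m creep '[[[0,0,-0.1],0]]' 0 >/dev/null; python3 - <<'E'
import pickle
from bench import grab_frame,get_obs
import cv2,numpy as np
o=get_obs();f=grab_frame("wrist");pickle.dump((o,f),open("w8.pkl","wb"));g=cv2.cvtColor(f['color'],6)
from h import wray
for c in (240,275):print(c,g[170:260,c].tolist())
for r in range(170,261,15):print(r,wray(f,o,(260,r),.067))
E
```

```text
t 26.8 rack xy mm [-43.3  65.1] z 164.8 xyaw-rack 89.27 zaxis [-0.103  0.037 -0.994] F rack [ 0.65 -0.64] -0.32 w 0.062
240 [91, 93, 93, 93, 93, 93, 93, 94, 94, 94, 94, 94, 94, 94, 94, 94, 94, 95, 106, 127, 144, 152, 153, 153, 153, 153, 154, 154, 155, 155, 154, 154, 155, 155, 155, 155, 153, 147, 142, 154, 200, 237, 245, 246, 246, 246, 245, 241, 238, 243, 246, 246, 246, 246, 246, 244, 244, 246, 246, 246, 246, 245, 239, 239, 244, 246, 246, 246, 245, 236, 209, 198, 213, 219, 220, 217, 203, 170, 129, 105, 101, 101, 100, 101, 100, 100, 99, 99, 99, 98]
275 [91, 92, 92, 92, 93, 92, 92, 92, 93, 93, 93, 93, 93, 94, 93, 94, 94, 96, 106, 128, 144, 152, 153, 153, 154, 154, 154, 153, 154, 153, 153, 153, 153, 154, 154, 154, 153, 147, 140, 155, 203, 237, 245, 246, 246, 246, 245, 238, 236, 243, 246, 246, 246, 245, 242, 238, 242, 245, 246, 246, 246, 244, 239, 239, 244, 246, 246, 246, 245, 237, 219, 215, 219, 221, 219, 211, 184, 144, 113, 102, 101, 100, 99, 100, 99, 99, 98, 98, 98, 97]
170 [-65.7  71.2]
185 [-52.1  71.1]
200 [-38.3  70.9]
215 [-24.2  70.8]
230 [-9.9 70.6]
245 [ 4.6 70.4]
260 [19.4 70.3]
```

```bash
python3 - <<'E'
import pickle,numpy as np,cv2
from h import wray
o,f=pickle.load(open("w8.pkl","rb"));g=cv2.cvtColor(f['color'],6)
for r in (120,140,160,175,183):print(r,g[r,205:320:2].tolist())
print(g[60:190,262].tolist())
for p in [(260,100),(260,120),(260,140),(260,160)]:print(p,wray(f,o,p,.066),wray(f,o,p,.02))
E
```

```text
120 [125, 125, 124, 124, 125, 124, 124, 125, 125, 126, 126, 125, 126, 126, 126, 126, 127, 127, 125, 126, 126, 127, 126, 126, 125, 125, 126, 127, 127, 127, 126, 126, 127, 128, 128, 128, 128, 129, 129, 129, 129, 128, 128, 128, 128, 128, 128, 127, 128, 127, 128, 128, 129, 130, 130, 130, 130, 129]
140 [124, 124, 125, 124, 125, 125, 124, 125, 124, 125, 125, 125, 124, 111, 90, 90, 90, 89, 89, 90, 89, 89, 89, 89, 89, 90, 90, 89, 88, 88, 88, 88, 88, 88, 88, 88, 88, 92, 122, 128, 128, 128, 128, 127, 127, 127, 129, 129, 129, 129, 132, 180, 217, 189, 133, 129, 130, 130]
160 [123, 123, 123, 123, 124, 124, 124, 125, 124, 124, 124, 124, 124, 112, 89, 87, 87, 88, 87, 87, 87, 87, 87, 87, 87, 87, 87, 87, 87, 88, 87, 87, 87, 86, 87, 87, 87, 97, 123, 126, 126, 126, 127, 127, 127, 127, 126, 126, 126, 126, 126, 126, 126, 126, 126, 128, 129, 130]
175 [211, 212, 213, 213, 212, 212, 213, 214, 215, 215, 215, 214, 177, 99, 91, 92, 93, 93, 93, 93, 91, 92, 92, 92, 91, 92, 92, 91, 91, 91, 91, 91, 92, 92, 93, 92, 92, 92, 91, 101, 180, 219, 219, 218, 217, 217, 217, 218, 219, 220, 220, 219, 217, 216, 216, 218, 218,
[... 320 characters left out ...]
 86, 86, 86, 86, 83, 75, 65, 60, 60, 61, 73, 97, 116, 125, 127, 129, 128, 129, 129, 130, 129, 129, 129, 129, 128, 128, 127, 127, 127, 127, 128, 128, 128, 128, 128, 128, 129, 128, 128, 128, 128, 128, 127, 127, 126, 126, 127, 127, 127, 127, 127, 127, 127, 127, 127, 127, 127, 127, 126, 125, 125, 125, 124, 122, 114, 101, 88, 87, 88, 88, 89, 90, 91, 94, 100, 107, 111, 112, 109, 104, 98, 93, 90, 89, 89, 89, 88, 89, 88, 87, 83, 78, 75, 75, 76, 79, 82, 86, 89, 90, 90, 90, 91, 91, 91, 91, 91, 92, 90, 87, 79, 72, 69, 68, 68, 70, 73, 78, 82]
(260, 100) [-126.3   72. ] [-130.6   73.8]
(260, 120) [-109.4   71.8] [-110.9   73.6]
(260, 140) [-92.1  71.6] [-90.8  73.4]
(260, 160) [-74.5  71.4] [-70.2  73.1]
```

Numerically, the foot's front edge is at x≈-95, so the tall face is at about -29, and the dark seam to the plates is only ~1 px. The band I first took for a gap is just the shadow boundary on the block. To be sure of contact, I'll undo the tilt on the backstop again and give the block one low push from behind.

```bash
python3 -m creep '[[[-0.3,3.2,0],0],[[-0.3,3.3,0],0],[[-0.2,2,0],0],[[0,0,0],0],[[0,0,2],0],[[0,0,1.5],0]]' 0 >/dev/null; python3 h.py
```

```text
t 27.43 rack xy mm [33.6 59.1] z 109.8 xyaw-rack 89.24 zaxis [-0.116  0.041 -0.992] F rack [-0.01 -0.31] -0.92 w 0.0135
```

```bash
python3 -m creep '[[[0,0.6,3],0],[[0,0,2],0],[[0,0,0.8],0],[[0,-0.3,0],0],[[0,-0.5,0.2],0],[[0,-0.4,0.3],0],[[0,-0.4,0.3],0]]' >/dev/null; python3 h.py;  python3 -m creep '[[[0,-0.4,0.3],0],[[0,-0.4,0.3],0],[[0,-0.4,0.3],0],[[0,-0.4,0.3],0],[[0,-0.4,0.3],0],[[0,-0.4,0.3],0],[[0,-0.4,0.3],0]]' >/dev/null; python3 h.py
```

```text
t 28.02 rack xy mm [16.7 63.2] z 39.9 xyaw-rack 89.19 zaxis [-0.103  0.042 -0.994] F rack [10.64  1.29] -4.46 w 0.0003
t 28.6 rack xy mm [17.1 63.2] z 40.6 xyaw-rack 89.09 zaxis [-0.018  0.033 -0.999] F rack [9.35 1.46] -3.91 w 0.0007
```

```bash
python3 -m creep '[[[0,-0.4,0.3],0],[[0,-0.4,0.3],0],[[0,-0.4,0.3],0],[[0,-0.4,0.3],0],[[0,-0.4,0.3],0],[[0,-0.4,0.3],0],[[0,0.5,0],0],[[0,0.5,0],0],[[0,0,-2],0],[[0,0,-3],0],[[0,0,-3],0],[[0,0,-3],0],[[0,0,-0.5],0]]' >/dev/null; python3 h.py
```

```text
t 29.68 rack xy mm [21.3 59.5] z 165.4 xyaw-rack 88.97 zaxis [ 0.052  0.023 -0.998] F rack [ 1.63 -0.38] 0.79 w 0.0001
```

```bash
python3 -m creep '[[[0.2,-3.2,-0.2],-0.8],[[0.2,-3.2,-0.2],0],[[0.2,-3.2,-0.2],0],[[0.1,-2.8,-0.2],0],[[0,0,0],0],[[0,0,2.5],0],[[0,0,2.5],0],[[0,0,2],0],[[0,0,0.5],0]]' >/dev/null; python3 h.py
```

```text
t 30.43 rack xy mm [-100.    67.6] z 93.7 xyaw-rack 89.8 zaxis [ 0.062  0.018 -0.998] F rack [-0.6   0.81] -0.08 w 0.0002
```

```bash
python3 -m creep '[[[0,0,2],-0.2],[[0,0,2],0],[[0,0,1.2],0],[[0,0,0.3],0]]' >/dev/null; python3 h.py
```

```text
t 30.77 rack xy mm [-93.9  68. ] z 37.9 xyaw-rack 90.01 zaxis [ 0.063  0.017 -0.998] F rack [-0.31  0.88] 0.06 w 0.0006
```

```bash
python3 -m creep '[[[0.1,0.5,0.5],0],[[0,0.4,0.1],0],[[0,0.2,0],0]]' >/dev/null; python3 h.py; python3 -m creep '[[[0,0.2,0],0],[[0,0.2,0],0]]' >/dev/null; python3 h.py; python3 -m creep '[[[0,0.3,0],0],[[0,0.3,0],0]]' >/dev/null; python3 h.py
```

```text
t 31.02 rack xy mm [-80.4  68.9] z 33.3 xyaw-rack 90.0 zaxis [ 0.064  0.017 -0.998] F rack [-0.48  0.89] -0.72 w 0.0005
t 31.18 rack xy mm [-78.8  69. ] z 33.4 xyaw-rack 90.08 zaxis [ 0.056  0.017 -0.998] F rack [-10.42  -2.74] 3.2 w 0.0006
t 31.35 rack xy mm [-78.7  68.9] z 33.5 xyaw-rack 90.21 zaxis [ 0.039  0.018 -0.999] F rack [-12.51  -2.06] 8.55 w 0.0007
```

It stalled at -78.7. The earlier row push stalled at -38.6, so the two are 40.1 mm apart, which is the block's 40 mm depth: the face is in contact. I'll retreat and make the final check.

```bash
python3 -m creep '[[[0,-0.4,0],0],[[0,-0.8,0],0],[[0,-0.6,-1],0],[[0,0,-3],0],[[0,0,-3],0],[[0,0,-3],0],[[2.5,-1.5,-2],0],[[3.5,-1.5,0],0],[[3.5,-1.5,0],0],[[3.5,-1,0],0],[[3.5,-1,0],0],[[3.5,0,0],0],[[3,0,0],0],[[0,0,0],0],[[0,0,0],0]]' >/dev/null; python3 h.py
python3 - <<'E'
from bench import grab_frame
import cv2,numpy as np,pickle
f=grab_frame("top");s=grab_frame("scene");F0=pickle.load(open("F0.pkl","rb"))
for nm,a,b,sl in(("spool",f,F0['top'],(slice(205,250),slice(350,395))),("bottle",f,F0['top'],(slice(115,160),slice(360,405)))):
    print(nm,np.abs(a['color'][sl].astype(int)-b['color'][sl]).mean())
a=f['color'][136:216,236:330,::-1];b=s['color'][165:240,220:325,::-1]
cv2.imwrite("pics/c4.png",np.hstack([cv2.resize(a,(470,400),interpolation=2),cv2.resize(b,(330,400),interpolation=2)]))
E
```

```text
t 32.6 rack xy mm [-165.7  304.7] z 172.4 xyaw-rack 89.98 zaxis [ 0.073  0.019 -0.997] F rack [ 0.8 -0.3] -0.29 w 0.0006
spool 3.0098765432098764
bottle 3.7338271604938273
```

View pics/c4.png

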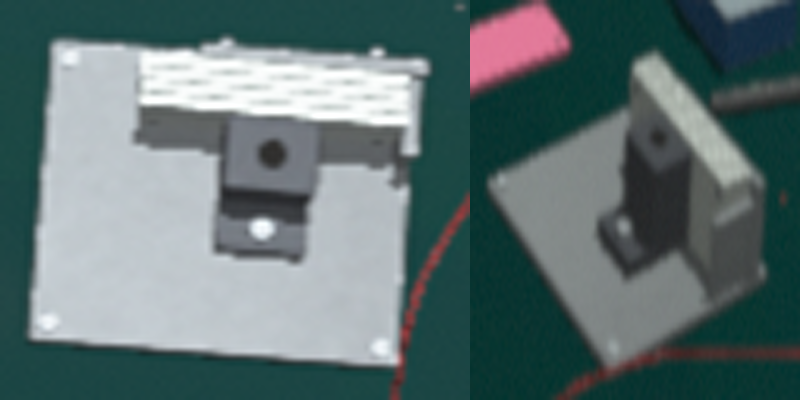

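The row is upright and square to the fence. The end stop is flush against the middle of the front plate (top edge (228–322, 118), plate 139–410) with its foot pointing away. The spool and bottle look unchanged.

```bash
python3 -c "from bench import job; print(job.finish_job())"
```

```text
the job is handed in; nothing more can be done
None
```

The job is done and handed in at about 33 s of the 64 s allowed; no verdict was reported. All four plates stand upright against the backstop with their ends on the side fence. The end stop stands on the rack, its tall face against the middle of the front plate and its foot pointing away.

**Last checks**
- **Row:** the final top and scene pictures show it upright, with no gap at the backstop and the ends in line at the fence.
- **End stop:** the last push stalled 40.1 mm behind where the row push had stalled, which matches the block's 40 mm depth, so the face is in contact. It is centred at y of about 69 mm, against 70 mm for the plate's middle.
- **Bystanders:** the spool and bottle areas look the same as in the first top picture.
- **Forces:** the highest wrist force I read was about 35 N, well under the 120 N limit.

**What went wrong or disagreed**
- **First row push:** it left the row about 5 mm off the backstop, because the tool tilted under load. I straightened the tool by pressing it against the back of the backstop, twice in all, and pushed again.
- **First end-stop slide:** the fingers met the front plate first, and one picture put the face about 5 mm short. I re-gripped the block and slid it on, then gave it the last push from behind.
- **Picture measurements:** some differ by 2–4 mm from the rack geometry. For example, the fence-side plate end reads -4.5 mm where it should be 0. For contact I relied on the push stalls and the pictures.

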